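# Weigh a solder spool on the sprung hook scale

### The arm

A 6-joint arm with a two-finger parallel gripper is mounted at the origin on a cart in front of the work surface, level with it; the furniture and walls round the work are solid. World frame = base frame: x ahead of the robot, y to its left, z up, the work surface at z = 0. Lengths are in m, angles in rad, forces in N, time in s.
With the tool pointing down it reaches from about 0.25 to 0.85 m from the base axis. Payload 12.5 kg.
Tool frame: the origin (TCP) lies at the very end of the fingers, on their centre line; the grasp point (between the pads) lies behind it (arm.pinch_z is the z of the grasp point in the tool frame, in m); z points along the fingers, y is the line along which they close (so a half turn about z gives the same grasp; the last joint's range is limited). The gripper opens to 93 mm and grips with 3 to 60 N. Pads are 15 mm wide; open, the fingers measure 128 mm over their backs; the gripper's body (75 mm by 188 mm) begins 65 mm behind the grasp point.
Start: joints at [1.255, 0.351, 1.652, -0, 1.139, -0.085], TCP at [0.126, 0.535, 0.219] pointing down, gripper open.
Joint ranges: [-2.75, 2.75], [-0.79, 2.1], [0.01, 2.65], [-1.57, 4.71], [0.07, 3.14], [-2.87, 2.87]. Speed limits (rad/s): [2.22, 2.22, 2.79, 3.14, 3.14, 3.14].

### API

Orientations are given as a 3x3 rotation matrix whose columns are the frame's x, y, z axes.
In Python, from plant import arm gives the robot as it stands.
- The arm moves only by the tool play_rows, never from a script. Its argument "motion" is one flat list of numbers, 7 for each row, row after row: the shift along the tool's x, y, z in mm, then the turn, a rotation vector about the tool's x, y, z in degrees, then the opening, from 0 (shut) to 1 (fully open). In form: [tx, ty, tz, wx, wy, wz, gripper, tx, ty, tz, wx, wy, wz, gripper, ...]. A call has exactly 8 rows; each row is the pose to reach, as a shift and turn from the pose commanded when the call began, along the tool's axes at that moment; what a row does not reach only later rows make up. A row lasts 1/12 s, in which the tool goes at most 41.7 mm and 7.16 degrees, less where a joint would pass 70% of its speed; a pose out of reach is approached as far as the arm can. A call with a gripper value outside its range is refused whole. The fingers move at their own pace and stop on an object; "squeeze" is the grip in N (left out, the last holds). Time passes only in rows, so rows that repeat a pose let the fingers close, or fill a call up. It gives the time, the measured TCP pose, the force, the opening and the grip force at its end, in the units of the state.
- arm.state(): the state, without advancing time (a new reading comes with each control period).
- arm.capture(name): name is "side" or "top" or "wrist"; returns a dict with "img" (480x640x3 uint8, red, green, blue), "range_z" (480x640 float32, m along the optical axis (not along the pixel's ray), 0 where there is no reading), "fovy" (degrees; the focal length in pixels is half the picture's height over the tangent of half this angle, whatever the lens; pixels are square), "cx", "cy" (the principal point, pixels), "rvec" (rotation vector, rad) and "tvec" (3), from world to camera coordinates, as OpenCV has them; the wrist camera has in their place "hand_eye" (4x4, takes a point from camera to tool coordinates, whose origin is the TCP and whose axes are the flange's). Camera axes: x right, y down, z forward; pixel columns grow to the right and rows downward; lengths in m; the calibration is good to about 2 mm. A picture is of the moment at which its call begins: read the wrist's pose just before it.
- arm.sign_off(): hands the job in; it is judged then, once.
The state is a dict: "time_s": time; "joint_positions": joint angles; "dq": joint speeds; "joint_efforts": joint torques, N m; "position": TCP position; "orientation": TCP orientation; "wrist_force": force on the tool from outside, world axes, zero at the start; "wrist_torque": the same for the moment, N m; "width": opening from 0.0 (shut) to 1.0 (fully open); "grasp_force": force on a finger pad.
Only numpy, scipy, OpenCV 4.12 (cv2) and the standard library are available. Lean on these libraries where they do the work, as an engineer would, in place of code of your own. Each camera call takes 0.05 s, during which the arm holds its last target. There are 200 camera calls.

### The job

Weigh the solder spool: lift the square pan by its orange grip with the spool in it and hang its wire bail on the hook of the spring scale. Ease it down slowly until the scale alone carries it, then let go so that the pointer settles without a drop or a bounce; never pull the pointer into the red. Leave the jar, the screw cup and the loose battery near the scale where they are.

Things in the scene. Friction and masses are not known exactly. Their poses are not given: they have to be found in the camera images.
- hook_seat (a point): Bottom of the trough of the scale's upturned 6 mm steel wire hook, where a hung wire rests; 215 mm above the surface unloaded, sinks with the hook. x points from the hook's point back along the horizontal hook arm to the column, z up. The trough is 6 mm wide at the bottom with sloping sides. The arm behind it has its top 13 mm above the seat and meets a vertical rod 78 mm behind the seat.
- hook_point (a point): Top of the hook's free end, 14 mm from the seat on its -x side and 15 mm above it; sinks with the hook. A bail must pass over this point, the tray below the hook, from the -x side, before it is lowered onto the seat.
- scale: Whole spring scale, fixed to the table: grey foot plate 153 x 100 x 10 mm, blue column (top 122 mm up, front face at x = +61 mm), white dial plate left of it (x +64, y +21 to +83, top 116 mm up) with red pointer and red zone at its lower end. Origin on the surface right under the hook's seat; x towards the column, z up. It must not be loaded or pressed with more than 12 N.
- hook (a joint): How far hook and pointer have sunk, m: 0 unloaded at the upper stop, positive down, lower stop 0.090; the red zone begins at 0.080. The spring starts to sink at 0.2 N, then 12 mm per N. Light damping (2 N s/m): a load let go too early drops and bounces, one let go too low springs up; faster than 0.08 m/s counts as dropping.
- pan_grip (a point): Where to take the loose pan: on its orange grip, an upright block 16 x 16 x 52 mm on the middle of the bail; block top 18 mm above this point, bail wire 35 mm below, pan's underside 143 mm below. Pan axes: y along the bail, z up; the grip can be taken across x or y. Pan: open aluminium tray 68 x 68 x 26 mm with a rigid bail of 5 mm steel wire. With spool 0.18 to 0.62 kg, unknown beforehand.
- pan_bail (a point): Underside of the middle of the bail's top, 40.5 mm straight below point pan_grip and 102.5 mm above the pan's underside; comes to lie on the hook's seat. The bail lies in its own y-z plane, so the hook goes through it along its x. The opening is 45 mm wide 10 mm below this point and 67 mm wide from 20 mm below down to the tray.
- spool_center (a point): Centre of the small copper-coloured solder spool, about 30 mm across and 20 mm tall, that stands loose in the middle of the pan; this point is half-way up it. It stays in the pan.
- jar: Small jar with a green lid, 34 mm across, 38 mm tall, loose bystander; origin at the centre of its underside.
- cup: Small open steel cup of screws, 46 mm across, 21 mm tall, loose bystander; origin at the centre of its underside.
- battery: Light grey phone battery lying flat, 56 x 38 x 6 mm, loose bystander; origin at the centre of its underside.

How it is judged:
By the outcome, as a careful person would: the job done as asked, in the order asked, and still so for the second after the job is handed in, with the robot touching nothing.
It also fails if it takes over 56 s, if anything falls off the work surface, if the arm or the gripper's body presses on something with over 40 N, if the wrist force passes 120 N, or if a joint passes its speed limit or range.

## Working session

There is one attempt and no reset: what is moved stays moved. The work goes in short steps, Python scripts to look and compute and a tool call to move; the robot and the scene stay as the last step left them, time stands still between calls to the robot, and variables do not carry over. Pictures are saved under pics/ and viewed, at most 13 in all, crops included, and the job is handed in when it is done.

Besides the shell and the picture viewer there is one more tool, called after ">>>" in YAML: its name, and indented under it one key for each argument. play_rows: Moves the arm, as the interface text tells. Its arguments: {"type":"object","properties":{"motion":{"type":"array","items":{"type":"number"}},"squeeze":{"type":"number"}},"required":["motion"]}

```bash
ls; mkdir -p pics
cat > h.py <<'E'
import numpy as np, cv2, pickle
from plant import arm
def cap(name,fn):
    s=arm.state(); c=arm.capture(name); c["state"]=s
    pickle.dump(c,open(f"pics/{fn}.pkl","wb"))
    cv2.imwrite(f"pics/{fn}.png",c["img"][:,:,::-1]); return c
def load(fn): return pickle.load(open(f"pics/{fn}.pkl","rb"))
def w(c,u,v,z=None):
    f=240/np.tan(np.radians(c["fovy"])/2)
    z=c["range_z"][v,u] if z is None else z
    z=np.asarray(z,float)
    p=np.stack([(np.asarray(u)-c["cx"])/f*z,(np.asarray(v)-c["cy"])/f*z,z],-1)
    if "rvec" in c:
        R=cv2.Rodrigues(np.array(c["rvec"],float))[0]; return (p-np.array(c["tvec"]).ravel())@R
    H=np.array(c["hand_eye"]); p=p@H[:3,:3].T+H[:3,3]
    s=c["state"]; return p@np.array(s["orientation"]).T+np.array(s["position"])
def cloud(c):
    v,u=np.mgrid[0:480,0:640]; return w(c,u,v)
E
python3 - <<'E'
from h import *
np.set_printoptions(precision=4,suppress=True)
for n in("side","top"):
    c=cap(n,n); print(n,c["fovy"],c["cx"],c["cy"],c["rvec"],c["tvec"],c["range_z"].min(),c["range_z"].max())
s=arm.state();print(s, arm.pinch_z)
E
```

```text
pics
side 53.034856096812334 324.2054352888499 248.66315455710367 [ 2.1561  0.2565 -0.1177] [-0.4054  0.0046  1.1207] 0.0 2.5486557
top 53.3644847321423 319.1484295364287 247.14192972595444 [ 2.1587 -2.171   0.1308] [-0.1327  0.4919  0.9543] 0.0 1.7609103
{'time_s': 0.1, 'joint_positions': array([ 1.2554,  0.3512,  1.6523, -0.    ,  1.1391, -0.0846]), 'dq': array([ 0.0002, -0.0007, -0.0029, -0.0016,  0.0001,  0.0005]), 'joint_efforts': array([  0.0005, -49.8031, -28.5706,   0.07  ,   0.0239,  -0.    ]), 'position': array([0.1257, 0.5351, 0.2182]), 'orientation': array([[-0.9735,  0.2287, -0.0003],
       [ 0.2287,  0.9735, -0.001 ],
       [ 0.0001, -0.001 , -1.    ]]), 'wrist_force': array([-0.5946, -0.0468,  0.2143]), 'wrist_torque': array([0.006 , 0.0219, 0.0018]), 'grasp_force': 0.0, 'width': 1.0015932884526302} -0.0188
```

View pics/top.png

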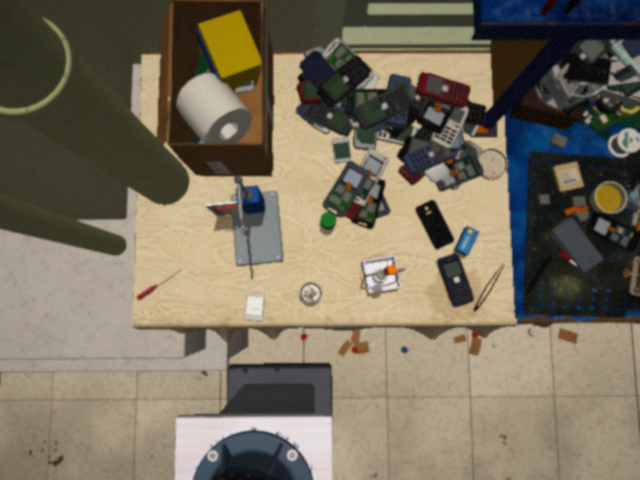

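View pics/side.png

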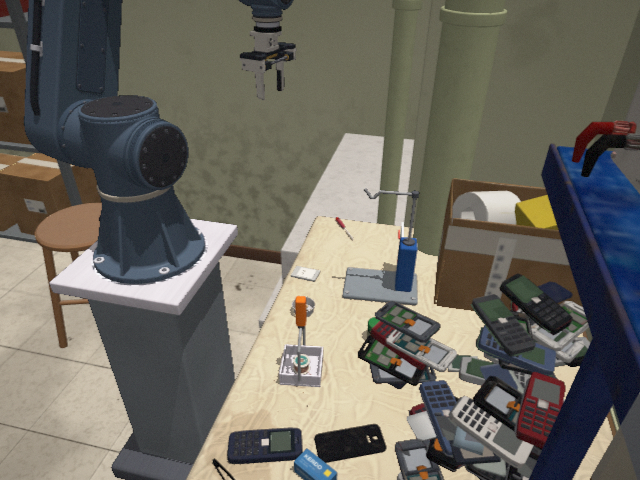

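The top view shows the scale's foot plate around (258,228), with the hook point near (251,275), the pan at (380,275) with its orange grip near (391,270), the jar at (328,220), the cup at (310,293) and the battery at (255,306). In the side view the grip is at (301,312), the hook tip at (367,192) and the rod at (415,195).

Run:
```python
from h import *
np.set_printoptions(precision=4,suppress=True)
for n in("side","top"):
    c=load(n); P=cloud(c); hsv=cv2.cvtColor(c["img"],cv2.COLOR_RGB2HSV); ok=c["range_z"]>0
    def pr(name,m):
        m=m&ok; q=P[m]
        if len(q): print(n,name,len(q),"med",np.median(q,0),"p2",np.percentile(q,3,0),"p98",np.percentile(q,97,0))
    H,S,V=[hsv[...,i].astype(int) for i in range(3)]
    X,Y,Z=P[...,0],P[...,1],P[...,2]
    reg=(X>.2)&(X<.8)&(Y<.5)&(Y>-.6)
    pr("orange",reg&(H<16)&(S>200)&(V>150)&(Z>.08)&(Z<.22))
    pr("foot",reg&(Z>.006)&(Z<.014)&(S<60)&(Y>-.1)&(X>.4))
    hk=reg&(Z>.18)&(Z<.29)&(Y>-.15)&(Y<.3)&(X<.62)
    pr("hook",hk)
    m=hk&ok; v,u=np.where(m)
    i=np.argsort(P[m][:,0]); 
    for a in np.array_split(i,12): print(np.c_[u,v][a].mean(0),P[m][a].mean(0)) if len(a) else 0
    pr("column",reg&(H>100)&(H<125)&(S>150)&(Z>.118)&(Z<.13)&(Y>-.2))
    pr("colfull",reg&(H>100)&(H<125)&(S>150)&(Z>.02)&(Z<.13)&(Y>-.1)&(Y<.2))
    pr("green",reg&(H>50)&(H<75)&(S>150)&(Z>.03)&(Z<.045))
    ims=c["img"][:,:,::-1]
    a=ims[170:400,260:440] if n=="side" else ims[170:330,190:420]
    k=3
    a=cv2.resize(a,None,fx=k,fy=k,interpolation=cv2.INTER_CUBIC)
    cv2.imwrite(f"pics/{n}_crop.png",a[:600,:800]); print(a.shape)
```

```text
side orange 71 med [ 0.4403 -0.2667  0.1609] p2 [ 0.4327 -0.3666  0.0873] p98 [ 0.7526 -0.1947  0.1627]
side foot 2004 med [ 0.5291 -0.0151  0.0106] p2 [ 0.4653 -0.0564  0.0073] p98 [0.6153 0.2789 0.013 ]
side hook 2090 med [0.5792 0.2772 0.2302] p2 [ 0.4999 -0.0077  0.1839] p98 [0.6175 0.2991 0.2869]
[384.7714 141.96  ] [0.5011 0.2324 0.2336]
[390.9086 135.6857] [0.51   0.2656 0.2343]
[394.1437 136.477 ] [0.518  0.2607 0.2355]
[397.6034 155.1092] [0.5358 0.1709 0.2339]
[415.8966 138.7356] [0.5673 0.258  0.2348]
[419.3851 139.3506] [0.5753 0.2559 0.2351]
[420.2644 153.7644] [0.5825 0.1959 0.2301]
[422.0862 158.7529] [0.588  0.1721 0.229 ]
[426.3333 153.2069] [0.5951 0.1698 0.2371]
[429.6609 155.0287] [0.6024 0.1608 0.2372]
[432.9368 157.046 ] [0.6096 0.1534 0.2366]
[436.2989 158.1034] [0.6166 0.149  0.2369]
side column 57 med [ 0.5839 -0.012   0.1189] p2 [ 0.5712 -0.0213  0.1181] p98 [0.5992 0.0151 0.1201]
side colfull 739 med [ 0.5853 -0.0208  0.0783] p2 [ 0.5697 -0.0238  0.0247] p98 [ 0.6005 -0.      0.119 ]
side green 34 med [ 0.5418 -0.1508  0.0378] p2 [ 0.5354 -0.1639  0.0363] p
[... 477 characters left out ...]
3974 190.8146] [0.5614 0.2691 0.2386]
[ 85.5166 184.1523] [0.5728 0.2472 0.2371]
[110.2152 177.553 ] [0.5838 0.2071 0.2367]
[113.7318 175.1358] [0.5879 0.2025 0.2362]
[109.1623 172.7417] [0.5911 0.2089 0.2394]
[108.2219 169.8179] [0.5962 0.2108 0.2387]
[108.1761 166.2658] [0.6023 0.2112 0.2385]
[107.1894 162.1993] [0.6088 0.2127 0.2397]
[106.3056 158.0199] [0.6161 0.2149 0.2389]
top column 63 med [ 0.5785 -0.0123  0.119 ] p2 [ 0.5666 -0.02    0.1181] p98 [0.596  0.0064 0.121 ]
top colfull 334 med [ 0.5675 -0.0105  0.1063] p2 [ 0.5639 -0.0223  0.0369] p98 [0.5943 0.0115 0.1201]
top green 182 med [ 0.5482 -0.1559  0.0375] p2 [ 0.5334 -0.2444  0.0343] p98 [ 0.5588 -0.1416  0.0413]
(480, 690, 3)
```

View pics/top_crop.png

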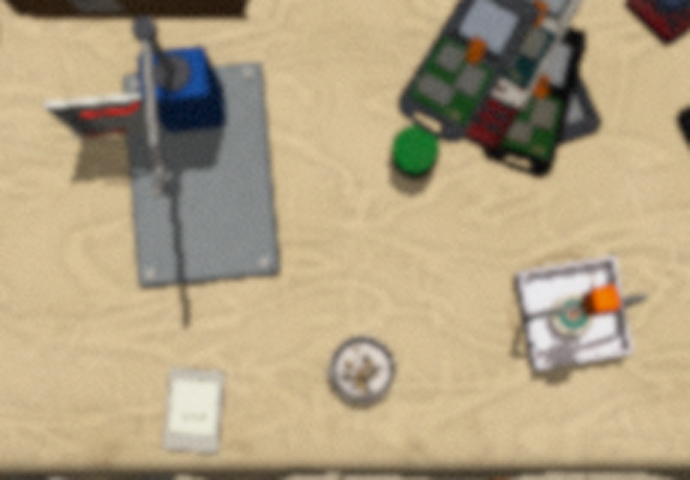

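View pics/side_crop.png

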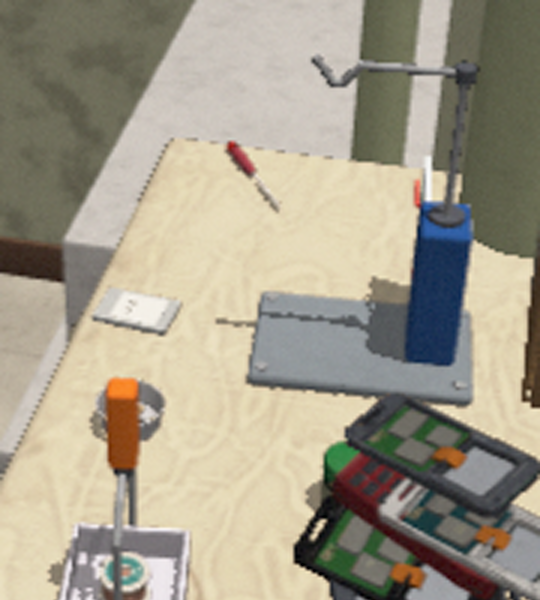

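The top crop shows the hook rod top at crop (146,30) and the hook's free end near (165,185); the dark line running on to (185,325) is its shadow. The side crop shows the hook tip at (318,60), the trough bottom at (338,83), the arm start at (358,67) and the rod corner at (465,72). The pan's bail lies roughly along world y.

Run:
```python
from h import *
np.set_printoptions(precision=4,suppress=True)
T=load("top");S=load("side")
def ray(c,u,v):
    a=w(c,u,v,0.);b=w(c,u,v,1.);d=b-a;return a,d/np.linalg.norm(d)
def atz(c,u,v,z):
    a,d=ray(c,u,v);return a+d*(z-a[2])/d[2]
# foot rect from top
P=cloud(T);hsv=cv2.cvtColor(T["img"],cv2.COLOR_RGB2HSV);Z=P[...,2]
v,u=np.mgrid[0:480,0:640]
for nm,m in (("foot",(Z>.006)&(Z<.014)&(hsv[...,1]<60)&(u>228)&(u<286)&(v>185)&(v<268)),("tray",(Z>.018)&(Z<.034)&(u>358)&(u<404)&(v>250)&(v<300))):
    m=cv2.morphologyEx(m.astype(np.uint8),cv2.MORPH_OPEN,np.ones((2,2),np.uint8))>0
    r=cv2.minAreaRect((P[m][:,:2]*1000).astype(np.float32));print(nm,m.sum(),r)
# tray rim corners at z .026 & foot corners by read pixels
g=lambda x,y,z:atz(T,190+x/3-.33,170+y/3-.33,z)
print("foot",*[g(x,y,.01) for x,y in((260,62),(278,272),(140,286))])
print("tray",*[g(x,y,.026) for x,y in((517,270),(613,257),(632,353),(537,371))])
print("griptop",g(604,299,.161))
print("hooktip@230",g(166,186,.230),"rodtop",g(146,30,.23))
print("bail ends", g(525,320,.0),g(640,297,.03))
# hook with plane: side pixels, triangulate
def tri(us,ut):
    a,d=ray(S,*us);b,e=ray(T,*ut);t=np.linalg.lstsq(np.c_[d,-e],b-a,rcond=None)[0]
    return (a+d*t[0]+b+e*t[1])/2,np.linalg.norm(a+d*t[0]-b-e*t[1])
s=lambda x,y:(260+x/3-.33,170+y/3-.33)
print(tri(s(318,60),(190+166/3,170+186/3)),tri(s(466,68),(190+146/3,170+28/3)))
for c,us in((S,[(366,190),(367,191),(373,197),(372,196),(390,193),(400,193),(415,194)]),(T,[(244,231),(245,230),(243,222),(242,215),(241,205),(240,195),(239,182)])):
    for q in us:
        p=c["range_z"][q[1]-1:q[1]+2,q[0]-1:q[0]+2];p=p[p>0];print(q,p.min(),w(c,*q,p.min()))
```

```text
foot 2525 ((484.3768310546875, -22.90423583984375), (270.7206726074219, 130.68603515625), 19.405921936035156)
tray 280 ((424.8043212890625, -214.08949279785156), (67.7199478149414, 181.88563537597656), 9.26141357421875)
foot [ 0.6154 -0.0453  0.01  ] [ 0.466  -0.0585  0.01  ] [0.4567 0.0375 0.01  ]
tray [ 0.465  -0.2235  0.026 ] [ 0.4736 -0.2897  0.026 ] [ 0.4078 -0.3011  0.026 ] [ 0.396 -0.236  0.026]
griptop [ 0.4356 -0.2617  0.161 ]
hooktip@230 [ 0.4941 -0.0129  0.23  ] rodtop [ 0.5813 -0.0008  0.23  ]
bail ends [ 0.4321 -0.2311  0.    ] [ 0.4457 -0.3068  0.03  ]
(array([ 0.4945, -0.0131,  0.2294]), np.float64(0.0016775449661347547)) (array([ 0.5836, -0.0009,  0.2293]), np.float64(0.0029592878518964667))
(366, 190) 0.8915448 [ 0.4959 -0.0129  0.2289]
(367, 191) 0.89274216 [ 0.4978 -0.0124  0.2269]
(373, 197) 0.899747 [ 0.5095 -0.0097  0.2145]
(372, 196) 0.89959145 [ 0.5075 -0.0092  0.2161]
(390, 193) 0.8875198 [ 0.5402 -0.0094  0.2268]
(400, 193) 0.8853301 [ 0.5583 -0.0072  0.228 ]
(415, 194) 0.87763834 [ 0.5855 -0.0089  0.2305]
(244, 231) 0.7848126 [ 0.4955 -0.0109  0.2279]
(245, 230) 0.78873163 [ 0.4977 -0.012   0.2242]
(243, 222) 0.79237205 [ 0.5115 -0.0082  0.2221]
(242, 215) 0.7860143 [ 0.5219 -0.0076  0.2297]
(241, 205) 0.7892512 [ 0.5389 -0.0055  0.2284]
(240, 195) 0.79074425 [ 0.5557 -0.0037  0.2288]
(239, 182) 0.7906949 [ 0.577  -0.0022  0.2313]
```

```bash
cat >> h.py <<'E'
from scipy.spatial.transform import Rotation as Ro
def Rdown(yaw):
    t=np.radians(yaw); return np.array([[-np.cos(t),-np.sin(t),0],[-np.sin(t),np.cos(t),0],[0,0,-1.]])
def go(p,yaw):
    s=arm.state();R=np.array(s["orientation"]);d=R.T@(np.array(p)-s["position"])*1000
    r=Ro.from_matrix(R.T@Rdown(yaw)).as_rotvec(degrees=True)
    print("t",round(s["time_s"],2),"pos",np.round(s["position"],4),"F",np.round(s["wrist_force"],2),"shift",np.round(d,1),"rot",np.round(r,2))
E
python3 -c "
from h import *
go([.436,-.262,.28],9.5)"
```

```text
t 0.1 pos [0.1257 0.5351 0.2182] F [-0.59 -0.05  0.21] shift [-484.4 -705.1  -61.2] rot [-6.000e-02 -2.000e-02 -2.272e+01]
```

>>> play_rows:
  motion: [-20, -30, -40, 0, 0, -5, 1, -50, -70, -62, 0, 0, -10, 1, -75, -105, -62, 0, 0, -15, 1, -98, -140, -62, 0, 0, -20, 1, -120, -175, -62, 0, 0, -22.7, 1, -143, -210, -62, 0, 0, -22.7, 1, -166, -244, -62, 0, 0, -22.7, 1, -190, -278, -62, 0, 0, -22.7, 1]

```text
time_s: 0.77
position: [0.2386, 0.2407, 0.2805]
orientation: [[-0.986, -0.166, 0.0], [-0.166, 0.986, 0.0], [-0.0, 0.0, -1.0]]
wrist_force: [2.6, 0.7, 0.9]
width: 1.002
grasp_force: 0.0
```

```bash
python3 -c "
from h import *
go([.436,-.262,.28],9.5)"
```

```text
t 0.77 pos [0.2386 0.2407 0.2805] F [2.56 0.74 0.91] shift [-1.115e+02 -5.285e+02  5.000e-01] rot [0.   0.01 0.03]
```

>>> play_rows:
  motion: [-8, -38, 0, 0, 0, 0, 1, -16, -76, 0, 0, 0, 0, 1, -24, -114, 0, 0, 0, 0, 1, -32, -152, 0, 0, 0, 0, 1, -40, -190, 0, 0, 0, 0, 1, -48, -228, 0, 0, 0, 0, 1, -56, -266, 0, 0, 0, 0, 1, -64, -304, 0, 0, 0, 0, 1]

```text
time_s: 1.43
position: [0.352, -0.0488, 0.2807]
orientation: [[-0.986, -0.164, 0.0], [-0.164, 0.986, -0.0], [-0.0, -0.0, -1.0]]
wrist_force: [1.6, 0.7, -0.1]
width: 0.999
grasp_force: 0.0
```

>>> play_rows:
  motion: [-8, -38, 0, 0, 0, 0, 1, -16, -76, 0, 0, 0, 0, 1, -24, -114, 0, 0, 0, 0, 1, -32, -152, 0, 0, 0, 0, 1, -40, -190, 0, 0, 0, 0, 1, -42, -204, 0, 0, 0, 0, 1, -42, -204, 0, 0, 0, 0, 1, -42, -204, 0, 0, 0, 0, 1]

```text
time_s: 2.1
position: [0.4266, -0.2408, 0.2801]
orientation: [[-0.987, -0.164, -0.001], [-0.164, 0.987, 0.001], [0.001, 0.001, -1.0]]
wrist_force: [-0.3, -1.0, 0.6]
width: 0.998
grasp_force: 0.0
```

```bash
python3 -c "
from h import *
go([.436,-.262,.28],9.5)
c=cap('wrist','w1');print(c['hand_eye'],c['fovy'])"
```

```text
t 2.1 pos [ 0.4266 -0.2408  0.2801] F [-0.28 -0.97  0.58] shift [ -5.8 -22.5   0. ] rot [ 0.07 -0.05 -0.09]
[[-3.71793011e-04 -9.65511965e-01 -2.60358419e-01  7.18445374e-02]
 [ 9.99999828e-01 -2.41135112e-04 -5.33779976e-04 -1.18989328e-03]
 [ 4.52589397e-04 -2.60358573e-01  9.65511890e-01 -1.67018642e-01]
 [ 0.00000000e+00  0.00000000e+00  0.00000000e+00  1.00000000e+00]] 67.55938820908112
```

View pics/w1.png

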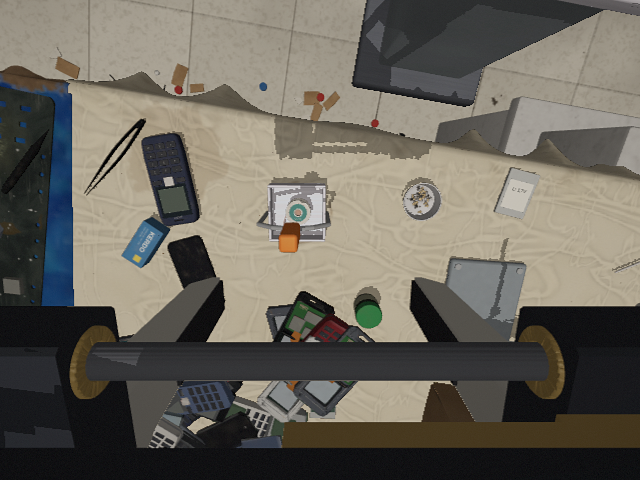

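The wrist view shows the tray square to the image at (270–326,184–241), the orange grip's top face near (289,244), the spool at (298,212), and the fingers on either side of the grip's column.

Run:
```python
from h import *
np.set_printoptions(precision=4,suppress=True)
c=load('w1');P=cloud(c);h=cv2.cvtColor(c["img"],cv2.COLOR_RGB2HSV)
m=(h[...,0]<16)&(h[...,1]>180)&(P[...,2]>.1)&(P[...,2]<.18);v,u=np.where(m);m&=(abs(np.arange(640)-290)<20)[None]&(abs(np.arange(480)-240)<25)[:,None]
q=P[m];print(len(q));t=q[q[:,2]>.157];print("top",len(t),t.min(0),t.max(0),t.mean(0))
r=cv2.minAreaRect((t[:,:2]*1000).astype(np.float32));print(r)
vv,uu=np.mgrid[0:480,0:640]
m=(P[...,2]>.021)&(P[...,2]<.030)&(uu>262)&(uu<334)&(vv>178)&(vv<246)
# rim only
q=P[m];r=cv2.minAreaRect((q[:,:2]*1000).astype(np.float32));print(len(q),r)
for a in c,: print(a["state"]["position"])
# bail points
m=(P[...,2]>.09)&(P[...,2]<.112)&(uu>250)&(uu<334)&(vv>200)&(vv<246)
q=P[m];print(len(q),q.min(0),q.max(0)); 
m=(P[...,2]>.035)&(P[...,2]<.112)&(uu>250)&(uu<334)&(vv>190)&(vv<246)
q=P[m]; 
if len(q)>5:
    k=np.polyfit(q[:,1],q[:,0],1);print("bail line",k,np.degrees(np.arctan(-k[0])),len(q),np.polyval(k,-.262))
go([.4356,-.262,.16],9.5)
```

```text
399
top 216 [ 0.4286 -0.2726  0.157 ] [ 0.4449 -0.2565  0.1639] [ 0.4363 -0.2645  0.161 ]
((436.603759765625, -264.474853515625), (15.165732383728027, 14.874509811401367), 8.922950744628906)
1009 ((437.43109130859375, -264.04229736328125), (68.02316284179688, 74.1837387084961), 9.404267311096191)
[ 0.4266 -0.2408  0.2801]
241 [ 0.43  -0.299  0.09 ] [ 0.4443 -0.2305  0.1078]
bail line [-0.1601  0.3941] 9.097593616469235 365 0.43605721132680136
t 2.15 pos [ 0.4265 -0.2401  0.2803] F [-0.02 -0.    0.76] shift [ -5.4 -23.2 120.3] rot [ 0.05 -0.04 -0.03]
```

>>> play_rows:
  motion: [-3, -12, 10, 0, 0, 0, 1, -5.5, -24.5, 30, 0, 0, 0, 1, -5.5, -24.5, 60, 0, 0, 0, 1, -5.5, -24.5, 90, 0, 0, 0, 1, -5.5, -24.5, 115, 0, 0, 0, 1, -5.5, -24.5, 135, 0, 0, 0, 1, -5.5, -24.5, 145, 0, 0, 0, 1, -5.5, -24.5, 145, 0, 0, 0, 1]

```text
time_s: 2.82
position: [0.4356, -0.2626, 0.1343]
orientation: [[-0.986, -0.166, -0.002], [-0.166, 0.986, 0.002], [0.002, 0.002, -1.0]]
wrist_force: [-0.3, -0.1, -0.2]
width: 1.002
grasp_force: 0.0
```

```bash
python3 -c "
from h import *
cap('wrist','w2')
go([.436,-.2635,.124],9.2)"
```

```text
t 2.87 pos [ 0.4363 -0.2633  0.1358] F [-0.3  -0.38  0.27] shift [ 0.3 -0.1 11.8] rot [ 0.04 -0.04  0.33]
```

View pics/w2.png

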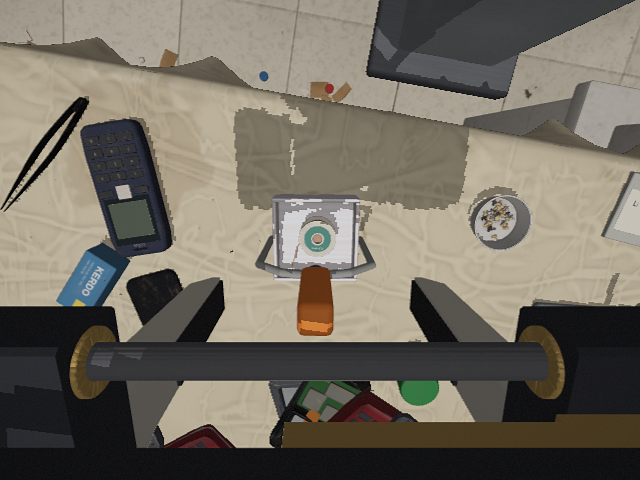

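The grip sits midway between the fingertips (x ≈ 316, tips at 223 and 411), and the tray and spool are undisturbed. Next: down 11.5 mm, then close.

>>> play_rows:
  motion: [0, 0, 6, 0, 0, 0, 1, 0, 0, 11.5, 0, 0, 0, 1, 0, 0, 11.5, 0, 0, 0, 0.5, 0, 0, 11.5, 0, 0, 0, 0.3, 0, 0, 11.5, 0, 0, 0, 0.22, 0, 0, 11.5, 0, 0, 0, 0.15, 0, 0, 11.5, 0, 0, 0, 0.1, 0, 0, 11.5, 0, 0, 0, 0.05]
  squeeze: 35

```text
time_s: 3.53
position: [0.4365, -0.2643, 0.1243]
orientation: [[-0.986, -0.165, 0.0], [-0.165, 0.986, -0.0], [-0.0, -0.0, -1.0]]
wrist_force: [0.1, -0.5, -0.5]
width: 0.621
grasp_force: 0.0
```

>>> play_rows:
  motion: [0, 0, 0, 0, 0, 0, 0, 0, 0, 0, 0, 0, 0, 0, 0, 0, 0, 0, 0, 0, 0, 0, 0, 0, 0, 0, 0, 0, 0, 0, 0, 0, 0, 0, 0, 0, 0, -2, 0, 0, 0, 0, 0, 0, -5, 0, 0, 0, 0, 0, 0, -9, 0, 0, 0, 0]

```text
time_s: 4.2
position: [0.4361, -0.264, 0.133]
orientation: [[-0.986, -0.165, -0.001], [-0.165, 0.986, 0.001], [0.001, 0.001, -1.0]]
wrist_force: [-0.6, 0.1, -3.2]
width: 0.169
grasp_force: 35.0
```

>>> play_rows:
  motion: [0, 0, -5, 0, 0, 0, 0, 0, 0, -10, 0, 0, 0, 0, 0, 0, -16, 0, 0, 0, 0, 0, 0, -22, 0, 0, 0, 0, 0, 0, -28, 0, 0, 0, 0, 0, 0, -34, 0, 0, 0, 0, 0, 0, -38, 0, 0, 0, 0, 0, 0, -40, 0, 0, 0, 0]

```text
time_s: 4.87
position: [0.4366, -0.2644, 0.1739]
orientation: [[-0.986, -0.165, 0.001], [-0.165, 0.986, -0.001], [-0.001, -0.001, -1.0]]
wrist_force: [0.2, 0.0, -3.7]
width: 0.17
grasp_force: 35.0
```

```bash
python3 -c "
from h import *
go([.436,-.2635,.124],9.2)
s=arm.state();print(s['wrist_force'],s['wrist_torque'],s['width'],s['grasp_force'])"
```

```text
t 4.87 pos [ 0.4366 -0.2644  0.1739] F [ 0.18  0.05 -3.65] shift [ 0.5  1.  49.9] rot [-0.04  0.04  0.28]
[ 0.17947801  0.04677146 -3.6516541 ] [ 0.0617888  -0.00399468  0.03399142] 0.16992283974330213 34.993025064468384
```

>>> play_rows:
  motion: [0, 0, -4, 0, 0, 0, 0, -0.5, 2, -12, 0, 0, 0, 0, -1.5, 8, -24, 0, 0, 0, 0, -4, 18, -37, 0, 0, 0, 0, -7, 32, -50, 0, 0, 0, 0, -10.5, 48, -63, 0, 0, 0.5, 0, -14.5, 66, -76, 0, 0, 1, 0, -18.5, 85, -86, 0, 0, 1.5, 0]

```text
time_s: 5.53
position: [0.4407, -0.1767, 0.2605]
orientation: [[-0.99, -0.138, 0.001], [-0.138, 0.99, -0.0], [-0.001, -0.001, -1.0]]
wrist_force: [0.3, 0.4, -3.8]
width: 0.168
grasp_force: 35.0
```

>>> play_rows:
  motion: [-4.5, 20, -5, 0, 0, 0.5, 0, -9, 41, -8, 0, 0, 1, 0, -14, 62, -8, 0, 0, 1.7, 0, -18.5, 83, -8, 0, 0, 1.7, 0, -23, 103, -8, 0, 0, 1.7, 0, -27, 121, -8, 0, 0, 1.7, 0, -30, 136, -8, 0, 0, 1.7, 0, -32, 146, -8, 0, 0, 1.7, 0]

```text
time_s: 6.2
position: [0.452, -0.0269, 0.2675]
orientation: [[-0.994, -0.11, 0.0], [-0.11, 0.994, 0.0], [-0.0, 0.0, -1.0]]
wrist_force: [0.4, -1.1, -4.1]
width: 0.174
grasp_force: 35.0
```

>>> play_rows:
  motion: [-1.2, 5.5, 0, 0, 0, 0, 0, -2, 9, 0, 0, 0, 0, 0, -2.3, 11, 0, 0, 0, 0, 0, -2.3, 11, 0, 0, 0, 0, 0, -2.3, 11, 0, 0, 0, 0, 0, -2.3, 11, 0, 0, 0, 0, 0, -2.3, 11, 0, 0, 0, 0, 0, -2.3, 11, 0, 0, 0, 0, 0]

```text
time_s: 6.87
position: [0.4532, -0.0175, 0.2671]
orientation: [[-0.994, -0.109, -0.0], [-0.109, 0.994, -0.0], [0.0, -0.0, -1.0]]
wrist_force: [0.3, 0.6, -4.1]
width: 0.17
grasp_force: 35.0
```

Run:
```python
from h import *
go([.4488,-.017,.268],6)
s=arm.state();print(s['wrist_force'],s['wrist_torque'],s['width'])
c=cap('side','s2');cap('wrist','w3');cap('top','t2')
a=np.hstack([cv2.resize(c["img"][140:300,300:440],(525,600),interpolation=cv2.INTER_CUBIC)])
cv2.imwrite('pics/s2c.png',a[:,:,::-1])
```

```text
t 6.87 pos [ 0.4532 -0.0175  0.2671] F [ 0.26  0.58 -4.11] shift [ 4.3  0.9 -0.9] rot [-0.   -0.01  0.25]
[ 0.2639014   0.58362296 -4.10698505] [ 0.02694949 -0.00671569 -0.00549816] 0.16954616718409218
```

View pics/s2c.png

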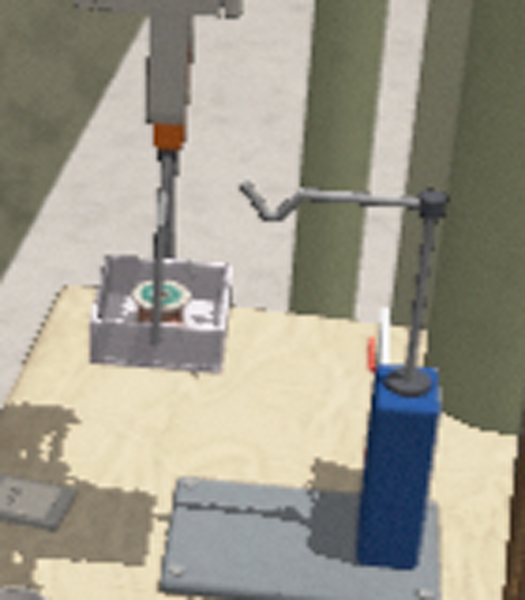

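View pics/w3.png

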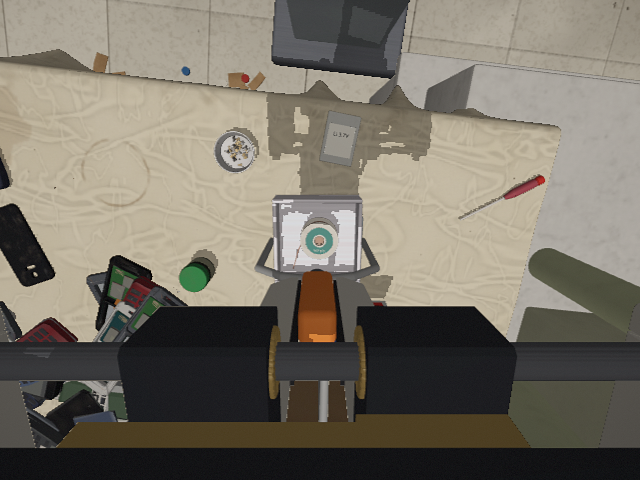

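The side crop shows the bail and grip (168,135) upright in front of the hook tip (245,187), and above it, with the trough bottom at (270,215). The wrist view shows the hook arm at (323,380–420) through the gap below the grip, so it is nearly lined up. I'll measure the hook in the tool frame.

Run:
```python
from h import *
np.set_printoptions(precision=4,suppress=True)
c=load('w3');P=cloud(c);s=c["state"];R=np.array(s["orientation"]);p0=np.array(s["position"])
for v in range(384,420,6):
    row=P[v,306:342]; m=(row[:,2]>.2)&(row[:,2]<.25)&(c["range_z"][v,306:342]>0)
    if m.any():
        q=row[m]; print(v,m.sum(),np.median(q,0),"tool",(np.median(q,0)-p0)@R*1000)
for n in("s2","t2","side","top"):
    c=load(n);P=cloud(c);m=(P[...,2]>.205)&(P[...,2]<.245)&(P[...,0]>.49)&(P[...,0]<.6)&(P[...,1]>-.04)&(P[...,1]<.03)&(c["range_z"]>0)
    q=P[m]; a=q[(q[:,2]>.222)&(q[:,0]>.53)&(q[:,0]<.575)]
    k=np.polyfit(a[:,0],a[:,1],1) if len(a)>5 else [0,0]
    print(n,m.sum(),"arm yaw",np.degrees(np.arctan(k[0])),"y@.5085",np.polyval(k,.5085),"min x",np.sort(q[:,0])[:4])
    lo=q[q[:,0]<.53]; 
    for x in np.arange(.492,.53,.004):
        z=lo[abs(lo[:,0]-x)<.002]; print("  ",round(x,3),len(z),z.mean(0) if len(z) else "")
    m=(P[...,2]>.09)&(P[...,2]<.26)&(abs(P[...,0]-.4532)<.05)&(abs(P[...,1]+.0175)<.05)&(c["range_z"]>0)
    h=cv2.cvtColor(c["img"],cv2.COLOR_RGB2HSV); o=m&(h[...,0]<16)&(h[...,1]>150)
    b=P[m&~o&(P[...,2]>.20)&(P[...,2]<.247)]
    if n[1]=="2": print("orange",P[o].mean(0) if o.any() else "", "bail",len(b),b.mean(0) if len(b) else "")
```

```text
384 9 [ 0.5343 -0.005   0.2282] tool [-81.9761   3.4942  38.9149]
390 9 [ 0.5386 -0.0052  0.2288] tool [-86.2014   2.8369  38.2727]
396 9 [ 0.5433 -0.0048  0.2284] tool [-90.9007   2.7156  38.6869]
402 9 [ 0.5486 -0.0042  0.2282] tool [-96.2488   2.7354  38.9384]
408 9 [ 0.5528 -0.0036  0.2286] tool [-100.5417    2.8625   38.474 ]
414 9 [ 0.5578 -0.003   0.2286] tool [-105.5692    2.8488   38.5559]
s2 251 arm yaw 3.8940134809377236 y@.5085 -0.007486058434724559 min x [0.4917 0.4918 0.4931 0.4932]
   0.492 6 [ 0.4929 -0.0095  0.2279]
   0.496 11 [ 0.4966 -0.0099  0.2258]
   0.5 11 [ 0.5007 -0.009   0.2196]
   0.504 10 [ 0.5044 -0.0087  0.2156]
   0.508 5 [ 0.5082 -0.0084  0.214 ]
   0.512 9 [ 0.5121 -0.0076  0.2154]
   0.516 10 [ 0.5157 -0.0077  0.2195]
   0.52 11 [ 0.5199 -0.0067  0.2237]
   0.524 6 [ 0.5241 -0.0067  0.2274]
   0.528 8 [ 0.5277 -0.0054  0.2262]
orange [ 0.4561 -0.0251  0.2558] bail 141 [ 0.4659 -0.0289  0.225 ]
t2 74 arm yaw 3.5586116832987584 y@.5085 -0.004745195145667909 min x [0.5709 0.5713 0.5714 0.5715]
   0.492 0 
   0.496 0 
   0.5 0 
   0.504 0 
   0.508 0 
 
[... 315 characters left out ...]
 0.2159]
   0.508 6 [ 0.5085 -0.0089  0.2139]
   0.512 9 [ 0.5121 -0.0081  0.2156]
   0.516 10 [ 0.5157 -0.0081  0.2197]
   0.52 11 [ 0.52   -0.0077  0.2242]
   0.524 6 [ 0.5241 -0.0071  0.2276]
   0.528 8 [ 0.5278 -0.0059  0.2265]
top 247 arm yaw 5.372648446333438 y@.5085 -0.00673701051465795 min x [0.4901 0.4902 0.4904 0.4905]
   0.492 10 [ 0.4917 -0.0087  0.2291]
   0.496 6 [ 0.4956 -0.0078  0.2238]
   0.5 6 [ 0.4994 -0.0079  0.2193]
   0.504 8 [ 0.504  -0.0075  0.2154]
   0.508 9 [ 0.5081 -0.0062  0.2152]
   0.512 10 [ 0.5116 -0.0066  0.2204]
   0.516 11 [ 0.5157 -0.006   0.2258]
   0.52 8 [ 0.5199 -0.006   0.2271]
   0.524 9 [ 0.5243 -0.0045  0.2267]
   0.528 9 [ 0.5279 -0.0049  0.2273]
```

>>> play_rows:
  motion: [-2, 0.2, 0, 0, 0, 0, 0, -6, 0.5, 0, 0, 0, 0, 0, -12, 1, 0, 0, 0, 0, 0, -20, 1.5, 0, 0, 0, 0, 0, -28, 2, 0, 0, 0, 0, 0, -36, 2.5, 0, 0, 0, 0, 0, -43, 3, 0, 0, 0, 0, 0, -49, 3.5, 0, 0, 0, 0, 0]

```text
time_s: 7.68
position: [0.5024, -0.0082, 0.2669]
orientation: [[-0.994, -0.109, -0.0], [-0.109, 0.994, 0.0], [0.0, 0.0, -1.0]]
wrist_force: [0.4, -0.7, -3.7]
width: 0.169
grasp_force: 35.0
```

>>> play_rows:
  motion: [-4, 0, 0, 0, 0, 0, 0, -6, 0, 0, 0, 0, 0, 0, -6, 0, 0, 0, 0, 0, 0, -6, 0, 0, 0, 0, 0, 0, -6, 0, 0, 0, 0, 0, 0, -6, 0, 0, 0, 0, 0, 0, -6, 0, 0, 0, 0, 0, 0, -6, 0, 0, 0, 0, 0, 0]

```text
time_s: 8.35
position: [0.5074, -0.0077, 0.2672]
orientation: [[-0.994, -0.109, 0.0], [-0.109, 0.994, -0.0], [-0.0, -0.0, -1.0]]
wrist_force: [-0.2, 0.6, -4.0]
width: 0.17
grasp_force: 35.0
```

Run:
```python
from h import *
go([.5075,-.0075,.267],6.2)
s=arm.state();print(s['wrist_force'],s['wrist_torque'],s['width'])
c=cap('side','s3');cap('wrist','w4')
cv2.imwrite('pics/s3c.png',cv2.resize(c["img"][150:250,330:430],(600,600),interpolation=cv2.INTER_CUBIC)[:,:,::-1])
```

```text
t 8.35 pos [ 0.5074 -0.0077  0.2672] F [-0.24  0.57 -3.97] shift [-0.1  0.2  0.2] rot [-0.    0.01  0.07]
[-0.24341568  0.5727627  -3.96756889] [-0.00632355  0.00713352  0.04135431] 0.16968025819290491
```

View pics/s3c.png

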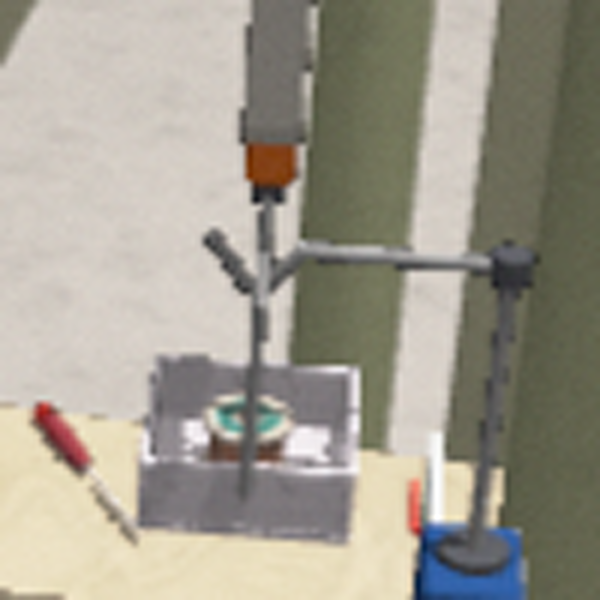

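The bail stands over the trough: the wire at (268,190) runs along its lean to (261,290), and the trough bottom is at (262,290), with the tip (212,237) to its left. I'll average the load in the air while lowering to just above contact.

```bash
cat >> h.py <<'E'
def avg(n=12):
    F=[];z=[]
    for i in range(n):
        arm.capture("side"); s=arm.state(); F.append(s["wrist_force"]);z.append(s["position"])
    F=np.array(F);print("t",round(s["time_s"],2),"F",F.mean(0).round(2),"sd",F.std(0).round(2),"sem",(F.std(0)/n**.5).round(2),"pos",np.mean(z,0).round(4))
E
python3 -c "
from h import *
avg(12)"
```

```text
t 9.05 F [ 0.14 -0.   -3.5 ] sd [0.24 0.54 0.38] sem [0.07 0.16 0.11] pos [ 0.5075 -0.0077  0.2671]
```

>>> play_rows:
  motion: [0, 0, 2, 0, 0, 0, 0, 0, 0, 6, 0, 0, 0, 0, 0, 0, 10, 0, 0, 0, 0, 0, 0, 14, 0, 0, 0, 0, 0, 0, 18, 0, 0, 0, 0, 0, 0, 22, 0, 0, 0, 0, 0, 0, 25, 0, 0, 0, 0, 0, 0, 27, 0, 0, 0, 0]

```text
time_s: 9.72
position: [0.5074, -0.0077, 0.2396]
orientation: [[-0.994, -0.109, -0.001], [-0.109, 0.994, 0.0], [0.001, 0.0, -1.0]]
wrist_force: [-1.2, 0.6, -3.4]
width: 0.17
grasp_force: 35.0
```

>>> play_rows:
  motion: [0, 0, 1, 0, 0, 0, 0, 0, 0, 2, 0, 0, 0, 0, 0, 0, 3, 0, 0, 0, 0, 0, 0, 4, 0, 0, 0, 0, 0, 0, 6, 0, 0, 0, 0, 0, 0, 8, 0, 0, 0, 0, 0, 0, 10, 0, 0, 0, 0, 0, 0, 12, 0, 0, 0, 0]

```text
time_s: 10.38
position: [0.5075, -0.0077, 0.2279]
orientation: [[-0.994, -0.109, 0.0], [-0.109, 0.994, 0.0], [-0.0, -0.0, -1.0]]
wrist_force: [-0.9, -0.6, -2.2]
width: 0.167
grasp_force: 35.0
```

Run:
```python
from h import *
go([.5075,-.0075,.267],6.2)
c=cap('side','s4');avg(3)
cv2.imwrite('pics/s4c.png',cv2.resize(c["img"][150:250,330:430],(600,600),interpolation=cv2.INTER_CUBIC)[:,:,::-1])
```

```text
t 10.38 pos [ 0.5075 -0.0077  0.2279] F [-0.94 -0.57 -2.18] shift [ -0.    0.2 -39.1] rot [-0.    0.    0.07]
t 10.58 F [-1.33 -0.51 -2.59] sd [0.04 0.27 0.32] sem [0.03 0.16 0.18] pos [ 0.5074 -0.0077  0.2279]
```

View pics/s4c.png

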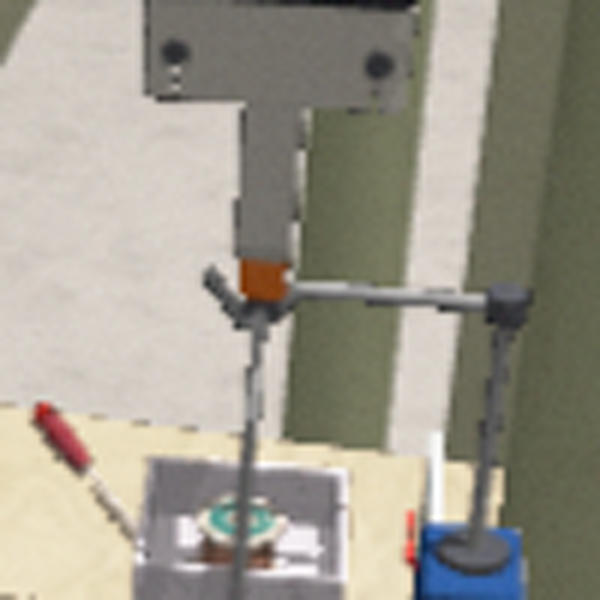

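The bail is in the trough and the hook has begun to sink (arm now at y ≈ 292 in the crop, against 250 before). Fx ≈ -1.3 N means the wire lies on the trough's column-side slope, so I'll move 1.5 mm back while easing further down.

>>> play_rows:
  motion: [0.5, 0, 1, 0, 0, 0, 0, 1, 0, 2, 0, 0, 0, 0, 1.5, 0, 3.5, 0, 0, 0, 0, 1.5, 0, 5, 0, 0, 0, 0, 1.5, 0, 6.5, 0, 0, 0, 0, 1.5, 0, 8, 0, 0, 0, 0, 1.5, 0, 9, 0, 0, 0, 0, 1.5, 0, 10, 0, 0, 0, 0]

```text
time_s: 11.25
position: [0.506, -0.0078, 0.218]
orientation: [[-0.994, -0.109, -0.0], [-0.109, 0.994, 0.0], [0.0, 0.0, -1.0]]
wrist_force: [-0.8, 0.6, -1.4]
width: 0.175
grasp_force: 35.0
```

```bash
python3 -c "
from h import *
avg(6)"
```

```text
t 11.55 F [-0.76 -0.1  -1.76] sd [0.62 0.79 0.46] sem [0.25 0.32 0.19] pos [ 0.506  -0.0079  0.2181]
```

>>> play_rows:
  motion: [0.5, 0, 1, 0, 0, 0, 0, 1, 0, 2, 0, 0, 0, 0, 1, 0, 3.5, 0, 0, 0, 0, 1, 0, 5, 0, 0, 0, 0, 1, 0, 6.5, 0, 0, 0, 0, 1, 0, 8, 0, 0, 0, 0, 1, 0, 9, 0, 0, 0, 0, 1, 0, 10, 0, 0, 0, 0]

```text
time_s: 12.22
position: [0.5053, -0.008, 0.2081]
orientation: [[-0.994, -0.109, 0.001], [-0.109, 0.994, -0.0], [-0.001, -0.0, -1.0]]
wrist_force: [3.4, 0.8, -0.7]
width: 0.167
grasp_force: 35.0
```

```bash
python3 -c "
from h import *
avg(12)"
```

```text
t 12.82 F [ 4.52  0.76 -0.67] sd [0.66 0.53 0.5 ] sem [0.19 0.15 0.14] pos [ 0.5052 -0.0079  0.2082]
```

Fx went to +4.5 N, so I overshot; the free spot is about 0.6 mm forward.

>>> play_rows:
  motion: [-0.2, 0, 0, 0, 0, 0, 0, -0.4, 0, 0, 0, 0, 0, 0, -0.6, 0, 0, 0, 0, 0, 0, -0.6, 0, 0.5, 0, 0, 0, 0, -0.6, 0, 1, 0, 0, 0, 0, -0.6, 0, 1.5, 0, 0, 0, 0, -0.6, 0, 2, 0, 0, 0, 0, -0.6, 0, 2, 0, 0, 0, 0]

```text
time_s: 13.48
position: [0.5054, -0.0079, 0.2059]
orientation: [[-0.994, -0.109, -0.001], [-0.109, 0.994, -0.0], [0.001, 0.0, -1.0]]
wrist_force: [1.9, 0.0, -0.4]
width: 0.17
grasp_force: 35.0
```

```bash
python3 -c "
from h import *
avg(12)
print(arm.state()['wrist_torque'])"
```

```text
t 14.08 F [ 1.23 -0.32 -0.77] sd [0.63 0.45 0.5 ] sem [0.18 0.13 0.14] pos [ 0.5055 -0.0079  0.2061]
[ 0.05577008 -0.19151338 -0.03874999]
```

>>> play_rows:
  motion: [-0.2, 0, 1, 0, 0, 0, 0, -0.3, 0, 2, 0, 0, 0, 0, -0.3, 0, 3.5, 0, 0, 0, 0, -0.3, 0, 5, 0, 0, 0, 0, -0.3, 0, 6.5, 0, 0, 0, 0, -0.3, 0, 8, 0, 0, 0, 0, -0.3, 0, 9, 0, 0, 0, 0, -0.3, 0, 10, 0, 0, 0, 0]

```text
time_s: 14.75
position: [0.5057, -0.0078, 0.1959]
orientation: [[-0.994, -0.109, -0.0], [-0.109, 0.994, 0.0], [0.0, 0.0, -1.0]]
wrist_force: [-2.0, -0.7, 0.7]
width: 0.172
grasp_force: 35.0
```

```bash
python3 -c "
from h import *
avg(16)
s=arm.state();print(s['wrist_torque'],s['position'])
c=cap('side','s5')
cv2.imwrite('pics/s5c.png',cv2.resize(c['img'][150:250,330:430],(600,600),interpolation=cv2.INTER_CUBIC)[:,:,::-1])"
```

```text
t 15.55 F [-1.62 -0.13  0.16] sd [0.66 0.34 0.46] sem [0.17 0.09 0.11] pos [ 0.5058 -0.0078  0.1961]
[0.04514564 0.48154672 0.04199142] [ 0.50583959 -0.00785394  0.19608134]
```

View pics/s5c.png

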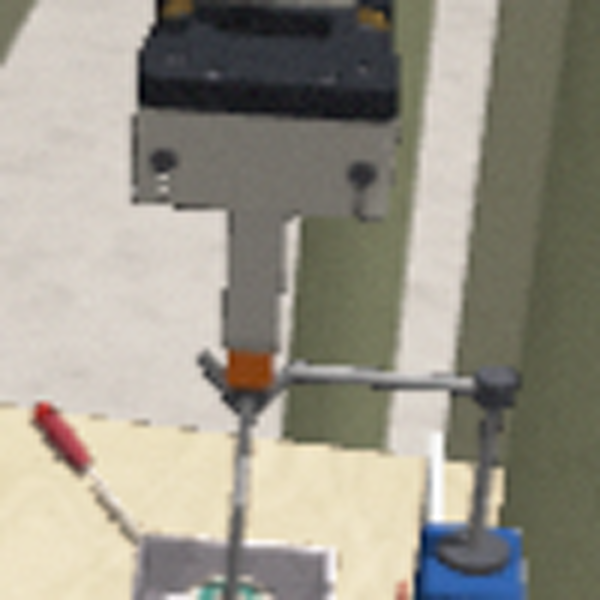

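The bail is seated in the trough and the force is balanced (Fz ≈ 0.16 N). I'll take out the small side load, then soften the grip.

>>> play_rows:
  motion: [0.1, 0, 0, 0, 0, 0, 0, 0.15, 0, 0, 0, 0, 0, 0, 0.15, 0, 0, 0, 0, 0, 0, 0.15, 0, 0, 0, 0, 0, 0, 0.15, 0, 0, 0, 0, 0, 0, 0.15, 0, 0, 0, 0, 0, 0, 0.15, 0, 0, 0, 0, 0, 0, 0.15, 0, 0, 0, 0, 0, 0]
  squeeze: 10

```text
time_s: 16.27
position: [0.5058, -0.0079, 0.1962]
orientation: [[-0.994, -0.109, 0.0], [-0.109, 0.994, 0.0], [-0.0, 0.0, -1.0]]
wrist_force: [-0.6, 0.7, 0.0]
width: 0.174
grasp_force: 10.0
```

>>> play_rows:
  motion: [0, 0, 0, 0, 0, 0, 0, 0, 0, 0, 0, 0, 0, 0, 0, 0, 0, 0, 0, 0, 0, 0, 0, 0, 0, 0, 0, 0, 0, 0, 0, 0, 0, 0, 0, 0, 0, 0, 0, 0, 0, 0, 0, 0, 0, 0, 0, 0, 0, 0, 0, 0, 0, 0, 0, 0]
  squeeze: 3

```text
time_s: 16.93
position: [0.5058, -0.0079, 0.1962]
orientation: [[-0.994, -0.109, 0.0], [-0.109, 0.994, -0.0], [-0.0, -0.0, -1.0]]
wrist_force: [-0.7, 1.4, -0.0]
width: 0.168
grasp_force: 3.0
```

```bash
python3 -c "
from h import *
avg(16)
s=arm.state();print(s['wrist_torque'],s['position'],s['width'],s['grasp_force'])"
```

```text
t 17.73 F [0.2  1.05 0.23] sd [0.51 0.38 0.41] sem [0.13 0.1  0.1 ] pos [ 0.5058 -0.0079  0.1961]
[ 0.28880054 -0.04497164 -0.00729278] [ 0.50578868 -0.00785153  0.19613111] 0.17408844541871532 3.000129908323288
```

>>> play_rows:
  motion: [0, 0, 0, 0, 0, 0, 0.18, 0, 0, 0, 0, 0, 0, 0.19, 0, 0, 0, 0, 0, 0, 0.2, 0, 0, 0, 0, 0, 0, 0.22, 0, 0, 0, 0, 0, 0, 0.26, 0, 0, 0, 0, 0, 0, 0.32, 0, 0, 0, 0, 0, 0, 0.38, 0, 0, 0, 0, 0, 0, 0.45]

```text
time_s: 18.4
position: [0.5057, -0.0079, 0.1961]
orientation: [[-0.994, -0.109, -0.0], [-0.109, 0.994, 0.0], [0.0, 0.0, -1.0]]
wrist_force: [0.2, -0.5, -0.2]
width: 0.405
grasp_force: 0.0
```

>>> play_rows:
  motion: [0, 0, 0, 0, 0, 0, 0.5, 0, 0, 0, 0, 0, 0, 0.5, 0, 0, 0, 0, 0, 0, 0.5, 0, 0, 0, 0, 0, 0, 0.5, 0, 0, -5, 0, 0, 0, 0.5, 0, 0, -15, 0, 0, 0, 0.5, 0, 0, -30, 0, 0, 0, 0.5, 0, 0, -50, 0, 0, 0, 0.5]

```text
time_s: 19.07
position: [0.5053, -0.0078, 0.2467]
orientation: [[-0.994, -0.109, -0.001], [-0.109, 0.994, 0.0], [0.001, 0.0, -1.0]]
wrist_force: [-0.7, -0.5, -0.0]
width: 0.501
grasp_force: 0.0
```

>>> play_rows:
  motion: [0, 0, -20, 0, 0, 0, 0.5, 0, 0, -40, 0, 0, 0, 0.5, 10, 0, -60, 0, 0, 0, 0.5, 25, 0, -80, 0, 0, 0, 0.5, 45, 0, -100, 0, 0, 0, 0.5, 60, 0, -110, 0, 0, 0, 0.5, 70, 0, -115, 0, 0, 0, 0.5, 70, 0, -115, 0, 0, 0, 0.5]

```text
time_s: 19.73
position: [0.4353, -0.0156, 0.3629]
orientation: [[-0.994, -0.109, 0.003], [-0.109, 0.994, -0.0], [-0.003, -0.001, -1.0]]
wrist_force: [-0.7, -0.6, 0.2]
width: 0.503
grasp_force: 0.0
```

```bash
python3 -c "
from h import *
go([.5075,-.0075,.267],6.2)
c=cap('side','s6');d=c
avg(10);c=cap('side','s7');avg(10);e=cap('side','s8')
f=lambda c:cv2.resize(c['img'][170:310,340:440],(400,560),interpolation=cv2.INTER_CUBIC)[:,:,::-1]
print([np.abs(a['img'][170:330,340:440].astype(int)-b['img'][170:330,340:440]).max() for a,b in((d,c),(c,e))])
cv2.imwrite('pics/s78.png',np.hstack([f(d),f(e)]))"
```

```text
t 19.73 pos [ 0.4353 -0.0156  0.3629] F [-0.69 -0.58  0.21] shift [-72.4   0.3  96.1] rot [-0.04  0.16  0.06]
t 20.28 F [-0.14  0.12 -0.13] sd [0.45 0.24 0.67] sem [0.14 0.08 0.21] pos [ 0.4364 -0.0155  0.3606]
t 20.83 F [-0.16  0.33  0.03] sd [0.34 0.47 0.39] sem [0.11 0.15 0.12] pos [ 0.4362 -0.0155  0.3611]
[np.int64(23), np.int64(19)]
```

View pics/s78.png

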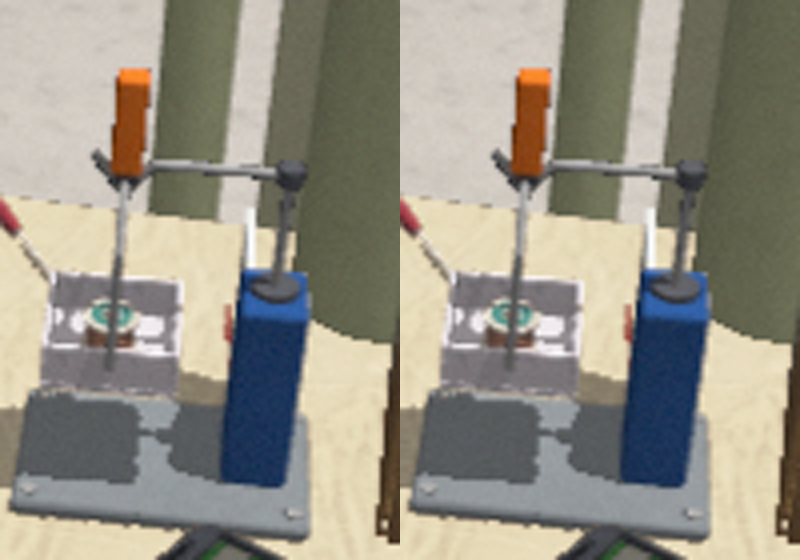

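The pan hangs upright on the hook with the bail in the trough (left panel around (122,180)). The spool is in it, and the two frames taken 1.2 s apart look the same. The gripper is clear of everything, so I'm handing in.

```bash
python3 -c "
from h import *
print(arm.sign_off())"
```

```text
the job is handed in; nothing more can be done
None
```

The pan with the spool hangs still on the scale hook, let go at near balance at about 3.7 N (roughly 0.38 kg, an estimated sink of about 42 mm, well short of the red). The jar, cup and battery were never approached, and the job was handed in at about 21 s.

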